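Refit the keyed drive spindle of a chocolate stirrer

TASK

Lift the arched metal guard off the drive hub and hang it astride the horizontal rail bar, then let go of it. Then take the square-headed keyed spindle from the white block, push it into the hub, turning it until its key slips into the keyway, and keep pushing against the spring until its collar sits on the hub's rim. Finish while still gripping the spindle and holding it pressed down, with the guard hanging on the rail and everything else left where it stands.

Things in the scene. Friction and masses are not known exactly. Their poses are not given: they have to be found in the camera images.
- guard_handle (a point): centre of the black handle tab on top of the sheet-metal guard. The tab is 12 mm thick along this frame's x, 40 mm long along y and 34 mm tall (17 mm up and down from this point), and stands on the guard's flat crown. Guard: arched aluminium channel, 0.2 kg, 60 mm long along y, 66 mm wide over its legs along x, 76 mm high without the tab, 4 mm sheet, open below and at both ends; at the start it stands loosely astride the hub on the drive unit. z is up
- guard_crown (a point): middle of the underside of the guard's crown, 21 mm below guard_handle, same axes. The two legs reach 72 mm below this point and stand 58 mm apart inside (along x); between crown and legs the roof slopes at 45 degrees, so the guard centres itself on a bar
- bar_mid (a point): middle of the horizontal steel rail bar, on its axis, 170 mm above the table; the bar is 16 mm thick and 200 mm long along this frame's y, on a post 92 mm to each side of the middle (base plate 80 x 200 mm, 12 mm high). The rail is fixed
- spindle_head (a point): centre of the square head (18 x 18 mm along x and y, 40 mm tall) of the keyed steel spindle, 0.26 kg, standing upright; z up, x towards its key. Under the head is a round collar, 40 mm across, 6 mm thick, its top 20 mm below this point; a small pointer tab on the collar's rim, reaching 26 mm from the axis, is directly above the key
- spindle_collar (a point): centre of the collar's underside, 26 mm below spindle_head, same axes. The shaft below it is 20 mm thick and 46 mm long, with a tapered tip. The key, 6 mm wide, stands out to 15 mm from the axis on the +x side, from 12 to 34 mm above the tip (34 to 12 mm below this point): the first 12 mm of shaft enter a hole at any angle, then the key must meet the keyway
- block: fixed white block, 80 (x) x 170 (y) x 50 mm high, origin under its centre, with two holes 45 mm to either side along y; the keyed spindle stands in one of them and a plain one in the other, collars resting on the block's top, shafts inside. Lift a spindle at least 50 mm to clear its hole
- hub_mouth (a point): centre of the hub's upper rim, 104 mm above the table. The hub, 44 mm across and 54 mm high, stands on the white drive unit (150 x 130 x 50 mm, fixed); its bore is 22 mm wide, with one keyway 8 mm wide reaching 17 mm from the axis towards +x of this frame, open at the top, over the full depth. The hub sits on a stiff gear and hardly turns by hand
- ejector (a joint): spring ejector at the bottom of the bore, m pressed down: 0 at rest (its top 36 mm below the rim), about 0.010 when the spindle's collar sits on the rim. It resists with 4 N at first touch and 12 N when the collar is seated, and lifts the spindle back up about 10 mm if it is let go
- plain_spindle: bystander: spindle like the keyed one but with a ROUND 18 mm head, no pointer tab and no key; stands in the other hole of the white block; origin at its lower tip
- bowl: bystander: steel bowl, 110 mm across, 60 mm high, on the table; origin under its centre
- jar: bystander: amber jar, 64 mm across, 85 mm high; origin under its centre
- can: bystander: metal can, 66 mm across, 100 mm high; origin under its centre
- wrench: bystander: wrench lying on the table near the robot; origin under its middle
- spatula: bystander: spatula lying on the table near the robot; origin under its middle
- weight: bystander: brass weight, 44 mm across, 35 mm high; origin under its centre
Things that resemble listed ones, but are neither listed nor needed, are in the scene too. What is shaped like the part that bears hub_mouth but brown is not meant. What is shaped like the part that bears spindle_head but brown or red is not meant.

How it is judged:
By the outcome, as a careful person would: the job done as asked, in the order asked, and still so for the second after the job is handed in, while the arm keeps its last pose, push and grip.
It also fails if it takes over 56 s, if anything falls off the work surface, if the arm or the gripper's body presses on something with over 40 N, if the wrist force passes 120 N, or if a joint passes its speed limit or range.

ROBOT

A 7-joint arm with a two-finger parallel gripper is mounted at the origin on the work surface. World frame = base frame: x ahead of the robot, y to its left, z up, the work surface at z = 0. Lengths are in mm, angles in rad, forces in N, time in s.
With the tool pointing down it reaches from about 400 to 875 mm from the base axis. Payload 4.4 kg.
Tool frame: the origin (TCP) lies at the very end of the fingers, on their centre line; the grasp point (between the pads) lies 19 mm behind it (arm.tcp_to_grasp is the z of the grasp point in the tool frame, in mm); z points along the fingers, y is the line along which they close (so a half turn about z gives the same grasp; the last joint's range is limited). The gripper opens to 85 mm and grips with 20 to 120 N. Pads are 22 mm wide; open, the fingers measure 114 mm over their backs; the gripper's body (76 mm by 85 mm) begins 54 mm behind the grasp point. The pads swing forward as they close: fully open they stand 13 mm farther back than shut.
Start: joints at [-1.178, 0.628, 0.038, 1.517, -0.027, 0.996, -0.02], TCP at [287.846, 582.806, 207.313] pointing down, gripper open.
Joint ranges: [-3.06, 3.06], [-0.37, 2.12], [-1.25, 1.32], [0.18, 2.47], [-1.1, 4.24], [0.23, 1.98], [-2.94, 2.94]. Speed limits (rad/s): [2.57, 2.57, 3.14, 3.14, 3.14, 3.14, 3.14].

INTERFACE

Orientations are given as a rotation vector (axis times angle).
In Python, from rig import arm, camera, camera_params, spotter gives the robot as it stands.
- The arm moves only by the tool arm_command, never from a script. Its argument "deltas" is a list of rows, each a list of 3 entries, a list of its own where there are three numbers: the gripper's target within -1 to 1 (fully open at 1, half-way at 0, shut at -1), then the shift along the world's x, y, z as a fraction of full scale, then the turn, a rotation vector about the world's x, y, z as a fraction of full scale. A call has 1 to 10 rows; each row is the pose to reach, as a shift and turn from the pose commanded when the call began; what a row does not reach only later rows make up. Full scale, the value 1, is 0.4 m for a shift and 90 degrees for a turn. A row lasts 1/10 s, in which the tool goes at most 50 mm and 8.59 degrees, less where a joint would pass 70% of its speed; a pose out of reach is approached as far as the arm can. A call with a number of a shift or a turn outside -1 to 1 is refused whole. A call with a gripper value outside its range is refused whole. The fingers move at their own pace and stop on an object; "squeeze" is the grip in N (left out, the last holds). Time passes only in rows, so rows that repeat a pose let the fingers close. It gives the time, the measured TCP pose, the force, the opening and the grip force at its end, in the units of the state.
- arm.read_state(): the state, without advancing time (a new reading comes with each control period).
- camera(name): name is "scene" or "top" or "wrist"; returns (picture, depth): 420x560x3 uint8, red, green, blue; 420x560 float32, mm along the optical axis (not along the pixel's ray), 0 where there is no reading.
- camera_params(name): a dict with "camera_matrix" (3x3 intrinsics, pixels), "k1" (the pictures are not rectified: a ray, as slopes to the right and down, at radius r is drawn at 1 + k1 r^2 times it, then the intrinsics apply), "pose" (4x4, takes a point from camera to world coordinates); the wrist camera has in their place "mount" (4x4, takes a point from camera to tool coordinates, whose origin is the TCP and whose axes are the flange's). Camera axes: x right, y up, looking along -z (the intrinsics and any distortion apply to the point x, -y, -z); pixel columns grow to the right and rows downward; lengths in mm; the calibration is good to about 2 mm. A picture is of the moment at which its call begins: read the wrist's pose just before it. camera_params takes no time and is no camera call.
- arm.finish_job(): hands the job in; it is judged then, once.
Trained networks look in the newest picture that a camera, given by its name, has taken for a name from the list of things; names that differ only in an ending like _2 or _b are one class to them, and where a whole thing is asked for, a point or a joint stands for the part that bears it (a point fixed in the world has none). Each returns a list of dicts, best first, with "p" (0 to 1); they miss things now and then, are a little off and sometimes report something else, mostly with a low value. They report only what shows in the picture. A call takes as long as a camera call. They do not tell look-alikes from the thing itself.
- spotter.silhouettes(camera, target): "mask" (420x560 bool, what is visible of it) and "bbox" ([left, top, right, bottom] in pixels, round what is visible of it).
The state is a dict: "t": time; "q": joint angles; "dq": joint speeds; "effort": joint torques, N m; "ee_pos": TCP position; "tcp_rot": TCP orientation; "ft_force": force on the tool from outside, world axes, zero at the start; "wrist_torque": the same for the moment, N m; "gripper_width": opening from 0.0 (shut) to 1.0 (fully open); "finger_force": force on a finger pad.
Only numpy, scipy, OpenCV 4.12 (cv2) and the standard library are available. Lean on these libraries where they do the work, as an engineer would, in place of code of your own. Each camera call takes 0.05 s, during which the arm holds its last target. There are 200 camera calls.

## Working session

There is one attempt and no reset: what is moved stays moved. The work goes in short steps, Python scripts to look and compute and a tool call to move; the robot and the scene stay as the last step left them, time stands still between calls to the robot, and variables do not carry over. Pictures are saved under pics/ and viewed, at most 10 in all, crops included, and the job is handed in when it is done.

Besides the shell and the picture viewer there is one more tool, called after "Emit:" by a JSON object that holds its "op" and its "data". arm_command: Moves the arm, as the interface text tells. Shift numbers are shares of 0.4 m and turn numbers shares of 90 degrees, none past 1 either way. Its arguments: {"type":"object","properties":{"deltas":{"type":"array","items":{"type":"array"}},"squeeze":{"type":"number"}},"required":["deltas"]}

```bash
mkdir -p pics; ls
cat > h.py <<'E'
import numpy as np, cv2
from rig import arm, camera, camera_params, spotter
from scipy.spatial.transform import Rotation as R
def pose(name, st=None):
    p=camera_params(name)
    if 'pose' in p: return p, np.array(p['pose'])
    T=np.eye(4); T[:3,:3]=R.from_rotvec(st['tcp_rot']).as_matrix(); T[:3,3]=st['ee_pos']
    return p, T@np.array(p['mount'])
def cloud(name):
    st=arm.read_state(); im,d=camera(name); p,T=pose(name,st)
    K=np.array(p['camera_matrix']); k=p['k1']
    v,u=np.mgrid[:420,:560].astype(float)
    q=cv2.undistortPoints(np.stack([u.ravel(),v.ravel()],1)[:,None],K,np.array([k,0,0,0,0.]))[:,0]
    z=d.ravel().astype(float)
    P=np.stack([q[:,0]*z,-q[:,1]*z,-z],1)@T[:3,:3].T+T[:3,3]
    P[z==0]=np.nan
    return im,d,P.reshape(420,560,3)
def project(name,X,st=None):
    p,T=pose(name,st); c=(np.atleast_2d(X)-T[:3,3])@T[:3,:3]
    a=c[:,0]/-c[:,2]; b=-c[:,1]/-c[:,2]; s=1+p['k1']*(a*a+b*b); K=np.array(p['camera_matrix'])
    return np.stack([K[0,0]*a*s+K[0,2],K[1,1]*b*s+K[1,2]],1)
def save(n,im,box=None,f=1):
    if box: im=im[box[1]:box[3],box[0]:box[2]]
    im=cv2.resize(im,None,fx=f,fy=f,interpolation=cv2.INTER_CUBIC)
    cv2.imwrite('pics/'+n+'.png',im[...,::-1])
E
python3 - <<'E'
from h import *
print(arm.read_state(), arm.tcp_to_grasp)
for c in ['scene','top']:
    im,d,P=cloud(c); save(c,im); np.savez(c,im=im,P=P)
    for n in ['guard_handle','spindle_head','hub_mouth','bar_mid','block','plain_spindle']:
        try:
            for r in spotter.silhouettes(c,n):
                q=P[r['mask']]; print(c,n,round(r['p'],2),r['bbox'],np.nanmedian(q,0).round(),np.nanpercentile(q[:,2],98).round())
        except Exception as e: print(n,e)
E
```

```text
pics
{'t': 0.0, 'q': array([-1.17778001,  0.62932515,  0.03843736,  1.51841419, -0.02698522,
        0.99629359, -0.02000159]), 'dq': array([-1.89881396e-03,  7.03234457e-04,  1.10496359e-03, -1.50047646e-03,
       -2.43327165e-03,  5.79162289e-04, -4.46110279e-05]), 'effort': array([ 9.22257968e-04, -5.63386273e+01,  1.22690152e+00, -1.93446475e+01,
        1.11490890e-02,  1.04197883e-02, -6.05269435e-06]), 'ee_pos': array([287.54681527, 582.16487534, 206.38788389]), 'tcp_rot': array([-7.14296116e-01, -3.05889600e+00,  2.95215988e-03]), 'ft_force': array([ 0.06083375, -0.22689594,  0.34604317]), 'wrist_torque': array([-0.00487021,  0.02331041, -0.00650932]), 'finger_force': 0.0, 'gripper_width': 0.996781245390044} -18.700000000000003
scene guard_handle 0.57 [265.9, 197.0, 298.2, 235.5] [562.   7. 114.] 161.0
scene guard_handle 0.36 [271.4, 289.4, 322.6, 339.8] [763.  17.  26.] 61.0
scene spindle_head 0.79 [411.8, 223.7, 427.8, 248.4] [625. 337.  53.] 93.0
scene spindle_head 0.73 [393.7, 182.2, 414.1, 204.6] [503. 335.  61.] 98.0
scene spindle_head 0.63 [434.7, 193.0, 455.6, 218.5]
[... 707 characters left out ...]
158.5, 222.6, 175.1, 240.5] [496. 335.  56.] 97.0
top spindle_head 0.61 [159.4, 177.1, 176.1, 190.6] [616. 337.  54.] 95.0
top spindle_head 0.25 [178.3, 255.9, 220.6, 353.2] [226. 264.   4.] 21.0
top hub_mouth 0.63 [311.5, 277.9, 333.6, 295.4] [339. -65. 102.] 107.0
top bar_mid 0.71 [372.8, 181.2, 466.6, 218.9] [ 562. -318.   13.] 179.0
top block 0.61 [154.0, 211.2, 219.2, 247.7] [496. 290.  49.] 54.0
top block 0.34 [403.6, 269.8, 425.9, 331.5] [ 282. -327.    7.] 11.0
top plain_spindle 0.55 [188.5, 219.8, 207.4, 230.8] [501. 246.  57.] 108.0
top plain_spindle 0.2 [371.1, 182.5, 469.0, 220.5] [ 562. -317.   13.] 179.0
top plain_spindle 0.15 [221.7, 125.5, 250.2, 155.1] [727. 148.  97.] 103.0
```

Run:
```python
from h import *
a=np.load('scene.npz')['im'];b=np.load('top.npz')['im']
save('scene_big',a,None,1.42)
save('top_crop',b,(100,110,480,360),2.1)
```

```text
(no output)
```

View pics/scene_big.png

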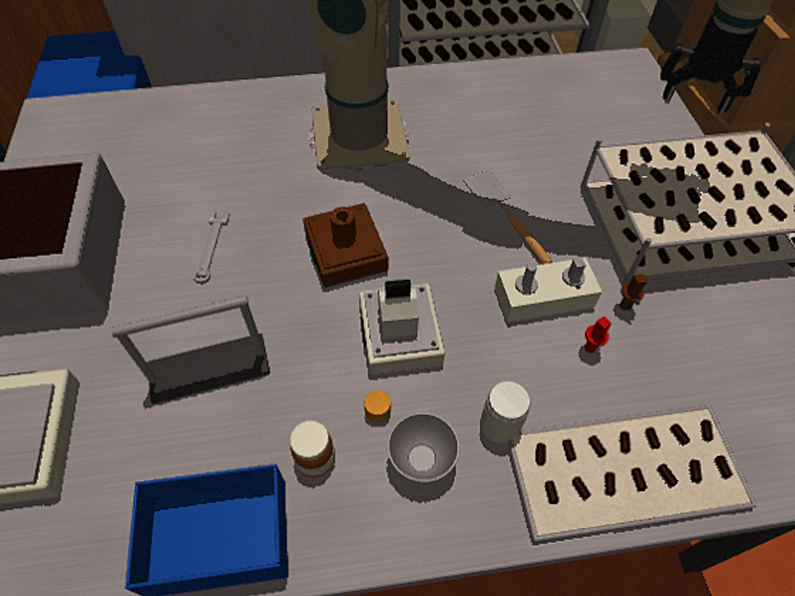

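View pics/top_crop.png

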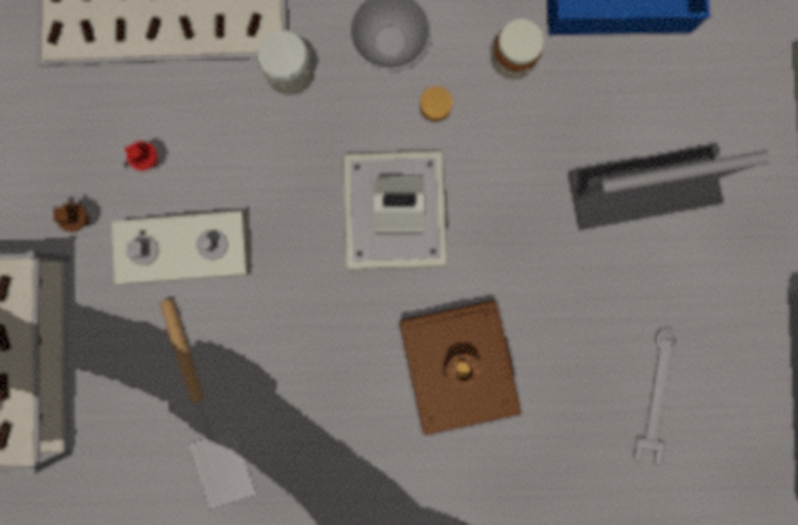

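The scene shows the guard on the white drive unit (scaled px 400,310), the rail at (195,345) and the white block with two spindles at (527,280) and (574,272). Look-alikes: the brown hub (343,225), the red spindle (597,335), the brown spindle (633,290) and the plain spindle in the block. My choice for the keyed spindle is the one at (574,272), still to be checked in a close crop.

Run:
```python
from h import *
for c in ['scene','top']:
    z=np.load(c+'.npz'); im,P=z['im'],z['P']; X,Y,Z=P[...,0],P[...,1],P[...,2]
    def rect(n,m):
        q=P[m]; (cx,s,a)=cv2.minAreaRect(q[:,:2].astype(np.float32)); print(c,n,len(q),np.round(cx,1),np.round(s,1),round(a,1),'med',np.median(q,0).round(1),'zmax',q[:,2].max().round(1))
    g=(abs(X-545)<80)&(abs(Y-5)<80)
    rect('tab',g&(Z>148)); rect('crown',g&(Z>115)&(Z<135)); rect('unit',(abs(X-545)<110)&(abs(Y-5)<110)&(Z>42)&(Z<58))
    rect('bar',(abs(X-565)<130)&(abs(Y+325)<150)&(Z>168))
    rect('base',(abs(X-565)<130)&(abs(Y+325)<150)&(Z>6)&(Z<18))
    rect('block',(abs(X-500)<80)&(abs(Y-290)<115)&(Z>44)&(Z<53))
    rect('spA',(abs(X-500)<35)&(abs(Y-335)<30)&(Z>75)); rect('spB',(abs(X-500)<35)&(abs(Y-245)<30)&(Z>75))
save('blk',np.load('scene.npz')['im'],(340,160,460,250),6)
```

```text
scene tab 120 [543.7   7.5] [39.1 12.8] 88.7 med [545.9   7.5 159. ] zmax 162.9
scene crown 303 [544.5   8. ] [60.1 46. ] 88.2 med [553.    7.2 123.9] zmax 134.6
scene unit 1734 [543.3  13. ] [150.9 129.2] 0.3 med [575.    9.7  49.3] zmax 57.7
scene bar 720 [ 567.9 -323.9] [ 18.5 199.1] 9.8 med [ 570.2 -325.7  176.6] zmax 182.6
scene base 2326 [ 580.6 -338.6] [242.5 255.2] 81.8 med [ 571.3 -327.7   12.4] zmax 17.8
scene block 1269 [498.3 293.2] [ 83.  173.1] 3.0 med [509.9 291.2  49.7] zmax 53.0
scene spA 91 [496.8 337.9] [20.8 19.1] 0.7 med [501.  336.4  93. ] zmax 99.1
scene spB 86 [502.9 247.8] [17.3 16.9] 32.9 med [506.2 245.7  98.3] zmax 109.7
top tab 84 [542.3   8.9] [39.1 10.4] 88.6 med [542.1   8.9 158.9] zmax 162.4
top crown 298 [544.1   9.7] [58.2 45.9] 88.5 med [538.   10.7 122.7] zmax 134.5
top unit 1769 [542.7  14.3] [149.3 129.3] 0.4 med [535.5  20.   48.5] zmax 56.7
top bar 515 [ 566.6 -323.2] [ 17.7 201.4] 8.0 med [ 565.9 -323.4  176. ] zmax 181.8
top base 1538 [ 573.3 -332.5] [296.3 242.1] 84.5 med [ 558.7 -318.2   11.5] zmax 17.9
top block 1447 [499.6 294.6] [ 80.9 172. ] 3.4 med [498.6 293.4  49.2] zmax 53.0
top spA 63 [496.7 339.1] [16.4 20.9] 0.9 med [496.6 337.2  93.9] zmax 97.5
top spB 51 [501.9 249.8] [17.7 15.6] 89.5 med [502.  248.  104.6] zmax 109.3
```

View pics/blk.png

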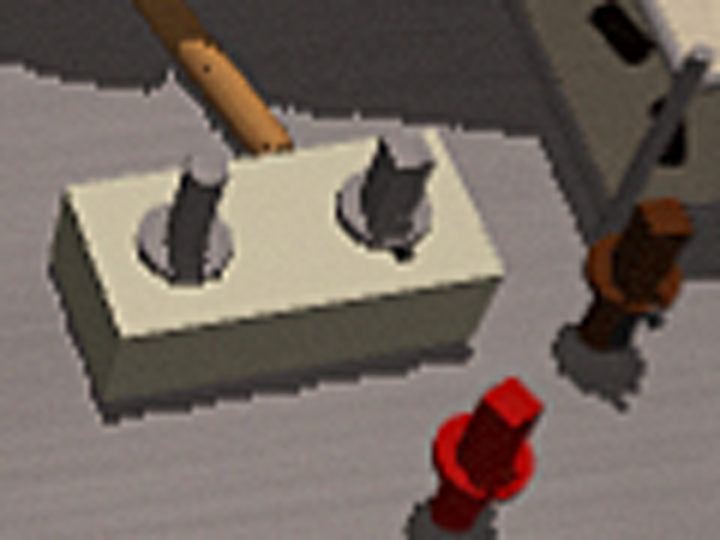

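The crop shows the right-hand block spindle (px 395,195) with a square head and a pointer tab at (402,255) facing +x. The left one has a round head. So the keyed spindle is at about (497,338).

Emit:
{"op": "arm_command", "data": {"deltas": [[1,[0.45,-1,0.15],[0,0,-0.724]],[1,[0.45,-1,0.15],[0,0,-0.724]],[1,[0.45,-1,0.15],[0,0,-0.724]],[1,[0.45,-1,0.15],[0,0,-0.724]],[1,[0.45,-1,0.15],[0,0,-0.724]],[1,[0.45,-1,0.15],[0,0,-0.724]],[1,[0.45,-1,0.15],[0,0,-0.724]],[1,[0.45,-1,0.15],[0,0,-0.724]],[1,[0.45,-1,0.15],[0,0,-0.724]],[1,[0.45,-1,0.15],[0,0,-0.724]]], "squeeze": 60}}

```text
t: 1.7
ee_pos: [471.1, 175.9, 268.9]
tcp_rot: [2.258, 2.178, 0.003]
ft_force: [-0.1, -0.2, -0.2]
gripper_width: 1.0
finger_force: 0.0
```

Emit:
{"op": "arm_command", "data": {"deltas": [[1,[0.19,-0.435,-0.1],[0,0,0]],[1,[0.19,-0.435,-0.1],[0,0,0]],[1,[0.19,-0.435,-0.1],[0,0,0]],[1,[0.19,-0.435,-0.1],[0,0,0]],[1,[0.19,-0.435,-0.1],[0,0,0]],[1,[0.19,-0.435,-0.1],[0,0,0]],[1,[0.19,-0.435,-0.1],[0,0,0]]]}}

```text
t: 2.4
ee_pos: [543.6, 10.7, 227.3]
tcp_rot: [-2.246, -2.195, -0.001]
ft_force: [-0.4, 0.3, 1.2]
gripper_width: 0.997
finger_force: 0.0
```

Run:
```python
from h import *
s=arm.read_state(); print(s['ee_pos'],s['tcp_rot'],s['t'],s['q'])
im,d,P=cloud('wrist'); save('w1',im); np.savez('w1',im=im,P=P)
X,Y,Z=P[...,0],P[...,1],P[...,2]
m=(abs(X-545)<60)&(abs(Y-5)<60)&(Z>145)
q=P[m]; print(len(q), q[:,2].max() if len(q) else 0); print(cv2.minAreaRect(q[:,:2].astype(np.float32)),np.median(q,0))
m=(abs(X-545)<60)&(abs(Y-5)<60)&(Z>115)&(Z<140)
q=P[m]; print(cv2.minAreaRect(q[:,:2].astype(np.float32)),np.median(q,0))
```

```text
[543.57987884  10.72136699 227.25615673] [-2.24614543e+00 -2.19472887e+00 -9.42565465e-04] 2.4 [-0.34491324  0.4788347   0.40753698  1.79914807 -0.23474711  0.91164041
  0.14335077]
26407 338.77990351701044
((544.9860229492188, 9.99888801574707), (39.71590042114258, 120.28691101074219), 88.63382720947266) [546.90501785  19.9272432  317.197179  ]
((543.1612548828125, 9.466058731079102), (60.58134460449219, 44.92296600341797), 88.83612060546875) [544.35661579  15.31666393 123.62118876]
```

View pics/w1.png

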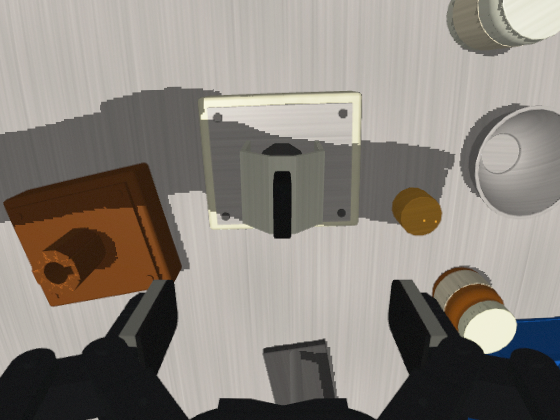

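The wrist view shows the tab at (283,205), centred between the fingers and aligned with them. I'll descend and close.

Emit:
{"op": "arm_command", "data": {"deltas": [[1,[0,0,-0.12],[0,0,0]],[1,[0,0,-0.2],[0,0,0]],[1,[0,0,-0.235],[0,0,0]],[1,[0,0,-0.235],[0,0,0]],[-1,[0,0,-0.235],[0,0,0]],[-1,[0,0,-0.235],[0,0,0]],[-1,[0,0,-0.235],[0,0,0]],[-1,[0,0,-0.235],[0,0,0]],[-1,[0,0,-0.235],[0,0,0]],[-1,[0,0,-0.235],[0,0,0]]], "squeeze": 60}}

```text
t: 3.45
ee_pos: [543.6, 8.8, 133.8]
tcp_rot: [-2.249, -2.193, -0.0]
ft_force: [-2.2, 0.9, 4.8]
gripper_width: 0.099
finger_force: 58.7
```

Emit:
{"op": "arm_command", "data": {"deltas": [[-1,[0,0,0.05],[0,0,0]],[-1,[0,0,0.1],[0,0,0]],[-1,[0,0,0.2],[0,0,0]],[-1,[0,0,0.3],[0,0,0]],[-1,[0,0,0.42],[0,0,0]],[-1,[0,0,0.42],[0,0,0]]]}}

```text
t: 4.05
ee_pos: [547.8, 8.1, 307.2]
tcp_rot: [2.244, 2.187, 0.015]
ft_force: [1.5, -0.4, -1.3]
gripper_width: 0.098
finger_force: 58.8
```

Run:
```python
from h import *
s=arm.read_state(); print(s['ee_pos'],s['tcp_rot'],s['gripper_width'],s['ft_force'])
for c in ['top','scene']:
    im,d,P=cloud(c); np.savez(c+'2',im=im,P=P); X,Y,Z=P[...,0],P[...,1],P[...,2]
    # hub rim
    m=(abs(X-543)<40)&(abs(Y-10)<40)&(Z>95)&(Z<112)
    q=P[m]; print(c,len(q),q[:,:2].min(0),q[:,:2].max(0),cv2.minEnclosingCircle(q[:,:2].astype(np.float32)),np.median(q,0))
    # bar axis fit
    m=(abs(X-567)<70)&(abs(Y+323)<110)&(Z>172); q=P[m]
    v=cv2.fitLine(q[:,:2].astype(np.float32),cv2.DIST_HUBER,0,.01,.01).ravel(); print(v,np.degrees(np.arctan2(v[1],v[0])),(q@[v[0],v[1],0]).min(),(q@[v[0],v[1],0]).max(), cv2.minAreaRect(q[:,:2].astype(np.float32)))
    px=project(c,[543,10,104])[0]; print(px)
    b=[int(px[0]-30),int(px[1]-25),int(px[0]+30),int(px[1]+25)]
    save('hub_'+c,im,b,8)
```

```text
[547.81577869   8.12349113 307.2438206 ] [2.24387942 2.18711431 0.01451743] 0.09787718763450043 [ 1.48606279 -0.39314607 -1.28293306]Traceback (most recent call last):
  File "<stdin>", line 7, in <module>
    return umr_minimum(a, axis, None, out, keepdims, initial, where)
ValueError: zero-size array to reduction operation minimum which has no identity
```

Emit:
{"op": "arm_command", "data": {"deltas": [[-1,[0.01,-0.1,0],[0,0,0.02]],[-1,[0.02,-0.22,0],[0,0,0.05]],[-1,[0.03,-0.34,0],[0,0,0.08]],[-1,[0.04,-0.46,0],[0,0,0.113]],[-1,[0.05,-0.58,0],[0,0,0.113]],[-1,[0.055,-0.68,0],[0,0,0.113]],[-1,[0.059,-0.76,0],[0,0,0.113]],[-1,[0.059,-0.83,0],[0,0,0.113]],[-1,[0.059,-0.83,0],[0,0,0.113]],[-1,[0.059,-0.83,0],[0,0,0.113]]]}}

```text
t: 5.1
ee_pos: [566.2, -323.0, 298.7]
tcp_rot: [-2.045, -2.379, 0.001]
ft_force: [-0.0, -0.2, -2.4]
gripper_width: 0.099
finger_force: 58.8
```

Run:
```python
from h import *
s=arm.read_state(); r=R.from_rotvec(s['tcp_rot']).as_matrix(); print(s['ee_pos'],np.degrees(np.arctan2(r[1,1],r[0,1])),r[:,2],s['gripper_width'],s['ft_force'])
for c in ['top','scene']:
    z=np.load(c+'.npz'); P=z['P']; X,Y,Z=P[...,0],P[...,1],P[...,2]
    m=(abs(X-567)<70)&(abs(Y+323)<115)&(Z>172); q=P[m]
    v=cv2.fitLine(q[:,:2].astype(np.float32),cv2.DIST_HUBER,0,.01,.01).ravel(); t=(q[:,:2]-v[2:])@v[:2]; print(c,'bar',v,np.degrees(np.arctan2(v[1],v[0]))%180,v[2:]+v[:2]*(t.min()+t.max())/2)
    im,d,P=cloud(c); np.savez(c+'2',im=im,P=P); X,Y,Z=P[...,0],P[...,1],P[...,2]
    m=(abs(X-543)<40)&(abs(Y-10)<40)&(Z>95)&(Z<112)
    q=P[m]; print(c,len(q))
    if len(q): print(cv2.minEnclosingCircle(q[:,:2].astype(np.float32)),np.median(q,0))
    px=project(c,[543,10,104])[0]
    b=[int(px[0]-30),int(px[1]-25),int(px[0]+30),int(px[1]+25)]
    save('hub_'+c,im,b,6)
    if c=='scene': save('sc2',im,(60,100,400,300),2)
a=cv2.imread('pics/hub_top.png');b=cv2.imread('pics/hub_scene.png'); s=cv2.imread('pics/sc2.png')
cv2.imwrite('pics/hub2.png',np.vstack([np.hstack([a,b])[:, :680],s[:300]]))
```

```text
[ 566.22141855 -322.96943794  298.72949136] 8.618756682786632 [-0.00365353  0.00264386 -0.99998983] 0.0991021737483958 [-0.04476596 -0.19725448 -2.38623999]
top bar [ 1.4575051e-01 -9.8932135e-01  5.6603363e+02 -3.2111401e+02] 98.380745 [ 566.34015299 -323.19461957]
top 169
((542.77099609375, 13.633305549621582), 22.135818481445312) [542.24707964  13.97789385 103.14177188]
scene bar [ 1.5870142e-01 -9.8732662e-01  5.7012213e+02 -3.2543936e+02] 99.13153 [ 569.82645276 -323.59986105]
scene 227
((541.4591674804688, 12.759256362915039), 23.714614868164062) [543.96091214  14.25626773 103.33215478]
```

View pics/hub2.png

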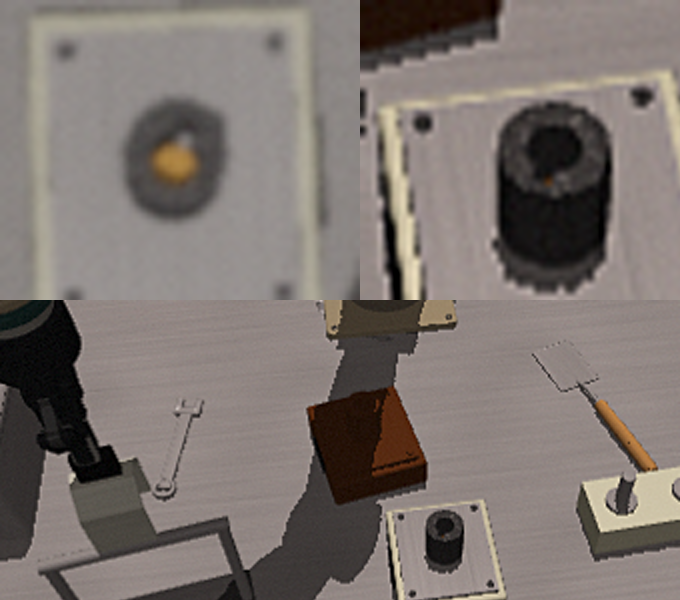

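Top-left crop: the hub rim is at (175,158) and the keyway shows as a bright notch up-right at (187,135), i.e. towards +x and slightly -y. The lower part shows the guard held above the rail.

Emit:
{"op": "arm_command", "data": {"deltas": [[-1,[0,0,-0.06],[0,0,0]],[-1,[0,0,-0.12],[0,0,0]],[-1,[0,0,-0.18],[0,0,0]],[-1,[0,0,-0.22],[0,0,0]],[-1,[0,0,-0.25],[0,0,0]],[-1,[0,0,-0.265],[0,0,0]],[-1,[0,0,-0.274],[0,0,0]],[-1,[0,0,-0.279],[0,0,0]],[-1,[0,0,-0.28],[0,0,0]]]}}

```text
t: 6.1
ee_pos: [567.8, -323.4, 189.9]
tcp_rot: [2.045, 2.383, 0.001]
ft_force: [0.3, 0.3, -1.8]
gripper_width: 0.098
finger_force: 58.9
```

Emit:
{"op": "arm_command", "data": {"deltas": [[-1,[0,0,-0.0025],[0,0,0]],[-1,[0,0,-0.005],[0,0,0]],[-1,[0,0,-0.005],[0,0,0]]]}}

```text
t: 6.4
ee_pos: [568.5, -323.4, 189.7]
tcp_rot: [2.044, 2.382, 0.002]
ft_force: [-1.5, 1.8, 7.1]
gripper_width: 0.098
finger_force: 60.5
```

Emit:
{"op": "arm_command", "data": {"deltas": [[0,[0,0,0],[0,0,0]],[0.5,[0,0,0],[0,0,0]],[1,[0,0,0],[0,0,0]],[1,[0,0,0],[0,0,0]],[1,[0,0,0.05],[0,0,0]],[1,[0,0,0.13],[0,0,0]],[1,[0,0,0.24],[0,0,0]],[1,[0,0,0.24],[0,0,0]]]}}

```text
t: 7.2
ee_pos: [570.3, -325.9, 289.7]
tcp_rot: [2.039, 2.375, 0.003]
ft_force: [1.2, -0.2, -0.3]
gripper_width: 1.001
finger_force: 0.0
```

Run:
```python
from h import *
s=arm.read_state(); print(s['ee_pos'],s['gripper_width'])
im,d,P=cloud('scene'); save('hang',im,(60,130,260,300),3)
X,Y,Z=P[...,0],P[...,1],P[...,2]
m=(abs(X-567)<40)&(abs(Y+323)<40)&(Z>206)&(Z<222)
q=P[m]; print(len(q),np.median(q,0),cv2.minAreaRect(q[:,:2].astype(np.float32)), q[:,2].max())
```

```text
[ 570.27218811 -325.85362567  289.73353226] 1.0013236224343245
149 [ 569.64667981 -322.55008035  215.13615935] ((567.3976440429688, -323.8533935546875), (14.11165714263916, 39.124412536621094), 9.438989639282227) 219.17897847793995
```

View pics/hang.png

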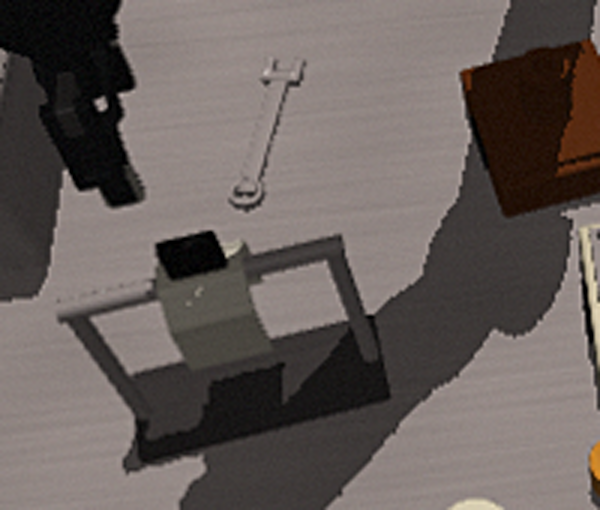

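The guard hangs astride the bar, with the tab at (190,253) between the posts. Next I'll look down on the hub with the wrist camera.

Emit:
{"op": "arm_command", "data": {"deltas": [[1,[-0.06,0.84,-0.13],[0,0,-0.1]],[1,[-0.06,0.84,-0.13],[0,0,-0.1]],[1,[-0.06,0.84,-0.13],[0,0,-0.1]],[1,[-0.06,0.84,-0.13],[0,0,-0.1]],[1,[-0.06,0.84,-0.13],[0,0,-0.1]],[1,[-0.06,0.84,-0.13],[0,0,-0.1]],[1,[-0.06,0.84,-0.13],[0,0,-0.1]],[1,[-0.06,0.84,-0.13],[0,0,-0.1]],[1,[-0.06,0.84,-0.13],[0,0,-0.1]],[1,[-0.06,0.84,-0.13],[0,0,-0.1]]]}}

```text
t: 8.25
ee_pos: [543.3, 11.1, 231.1]
tcp_rot: [2.229, 2.213, -0.002]
ft_force: [0.2, -0.6, -0.1]
gripper_width: 0.999
finger_force: 0.0
```

Run:
```python
from h import *
s=arm.read_state(); r=R.from_rotvec(s['tcp_rot']).as_matrix(); print(s['ee_pos'],np.degrees(np.arctan2(r[1,1],r[0,1])),s['t'])
im,d,P=cloud('wrist'); np.savez('wh',im=im,P=P)
X,Y,Z=P[...,0],P[...,1],P[...,2]
m=(abs(X-543)<40)&(abs(Y-13)<40)&(Z>96)&(Z<112); q=P[m]
print(len(q),cv2.minEnclosingCircle(q[:,:2].astype(np.float32)),np.median(q,0))
# angular profile of rim coverage: min radius of rim points by angle
c=np.array(cv2.minEnclosingCircle(q[:,:2].astype(np.float32))[0]); e=q[:,:2]-c; a=np.degrees(np.arctan2(e[:,1],e[:,0])); rr=np.hypot(*e.T)
print([(k,round(rr[(a>=k)&(a<k+8)].min(),1)) for k in range(-180,180,8) if ((a>=k)&(a<k+8)).any()])
px=project('wrist',[543,13,104],s)[0].astype(int); print(px)
save('whub',im,(px[0]-60,px[1]-50,px[0]+60,px[1]+50),6)
```

```text
[543.30641019  11.11121373 231.05193821] -0.3934406800440648 8.25
1880 ((542.6433715820312, 14.929107666015625), 23.231016159057617) [541.83782283  16.86595408 104.59089961]
[(-180, np.float64(11.2)), (-172, np.float64(11.3)), (-164, np.float64(11.4)), (-156, np.float64(11.1)), (-148, np.float64(11.1)), (-140, np.float64(11.0)), (-132, np.float64(11.1)), (-124, np.float64(11.0)), (-116, np.float64(11.0)), (-108, np.float64(10.9)), (-100, np.float64(11.2)), (-92, np.float64(10.9)), (-84, np.float64(10.5)), (-76, np.float64(10.7)), (-68, np.float64(11.0)), (-60, np.float64(11.1)), (-52, np.float64(10.9)), (-44, np.float64(12.6)), (-36, np.float64(16.7)), (-28, np.float64(16.8)), (-20, np.float64(17.0)), (-12, np.float64(10.8)), (-4, np.float64(11.4)), (4, np.float64(11.4)), (12, np.float64(11.7)), (20, np.float64(11.2)), (28, np.float64(11.1)), (36, np.float64(11.4)), (44, np.float64(11.4)), (52, np.float64(11.0)), (60, np.float64(11.3)), (68, np.float64(11.4)), (76, np.float64(12.2)), (84, np.float64(11.7)), (92, np.float64(11.9)), (100, np.float64(11.9)), (108, np.float64(11.7)), (116, np.float64(11.4)), (124, np.float64(11.7)), (132, np.float64(12.3)), (140, np.float64(11.8)), (148, np.float64(11.6)), (156, np.float64(11.7)), (164, np.float64(11.4)), (172, np.float64(11.3))]
[282 182]
```

View pics/whub.png

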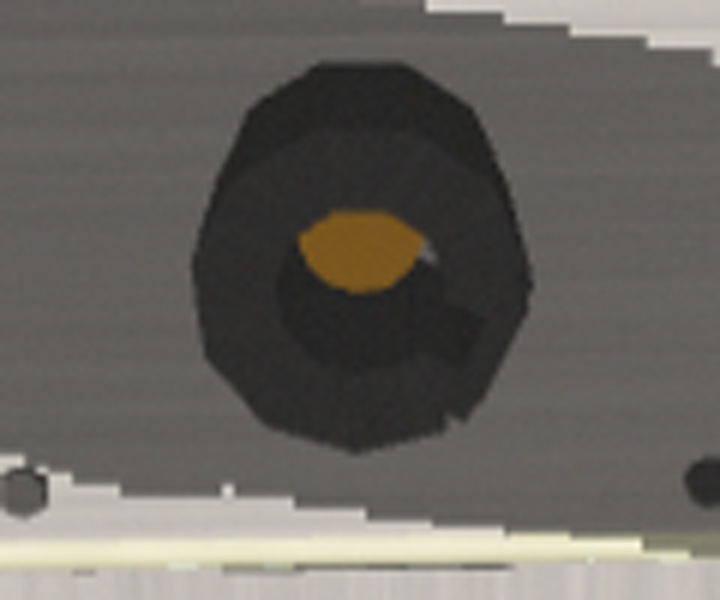

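The wrist crop shows the bore centre near (365,290), the keyway notch pointing to lower right (475,335), about -28°, and the orange ejector inside.

Emit:
{"op": "arm_command", "data": {"deltas": [[1,[-0.115,0.81,-0.1],[0,0,0.01]],[1,[-0.115,0.81,-0.1],[0,0,0.01]],[1,[-0.115,0.81,-0.1],[0,0,0.01]],[1,[-0.115,0.81,-0.1],[0,0,0.01]],[1,[-0.115,0.81,-0.1],[0,0,0.01]],[1,[-0.115,0.81,-0.1],[0,0,0.01]],[1,[-0.115,0.81,-0.1],[0,0,0.01]],[1,[-0.115,0.81,-0.1],[0,0,0.01]],[1,[-0.115,0.81,-0.1],[0,0,0.01]],[1,[-0.115,0.81,-0.1],[0,0,0.01]]]}}

```text
t: 9.3
ee_pos: [498.8, 334.0, 191.6]
tcp_rot: [2.213, 2.228, -0.0]
ft_force: [0.3, -0.6, -0.7]
gripper_width: 1.003
finger_force: 0.0
```

Run:
```python
from h import *
from scipy.optimize import least_squares
P=np.load('wh.npz')['P']; X,Y,Z=P[...,0],P[...,1],P[...,2]
m=(abs(X-543)<40)&(abs(Y-14)<40)&(Z>102)&(Z<108); q=P[m][:,:2]
for i,c in enumerate([np.array([542.6,15])]*1):
  for _ in range(4):
    e=q-c; a=np.degrees(np.arctan2(e[:,1],e[:,0])); r=np.hypot(*e.T); I=[];O=[]
    for k in range(-180,180,6):
        s=(a>=k)&(a<k+6)
        if s.any():
            j=np.where(s)[0]; O.append(q[j[r[j].argmax()]])
            if not -50<k<-5: I.append(q[j[r[j].argmin()]])
    ci=least_squares(lambda p:np.hypot(*(np.array(I)-p[:2]).T)-p[2],[*c,11],loss='soft_l1').x
    co=least_squares(lambda p:np.hypot(*(np.array(O)-p[:2]).T)-p[2],[*c,22],loss='soft_l1').x
    c=ci[:2]
print('inner',ci,'outer',co)
e=q-c; a=np.degrees(np.arctan2(e[:,1],e[:,0])); r=np.hypot(*e.T)
b=a[(r>12.5)&(r<15.5)]; b=np.sort(b); g=np.diff(b); k=g.argmax(); print('keyway gap',b[k],b[k+1],(b[k]+b[k+1])/2)
s=arm.read_state(); R_=R.from_rotvec(s['tcp_rot']).as_matrix(); print(s['ee_pos'],np.degrees(np.arctan2(R_[1,1],R_[0,1])),s['t'])
im,d,P=cloud('wrist'); np.savez('ws',im=im,P=P); X,Y,Z=P[...,0],P[...,1],P[...,2]
m=(abs(X-497)<35)&(abs(Y-338)<35); 
q=P[m&(Z>90)&(Z<104)]; print('head',len(q),cv2.minAreaRect(q[:,:2].astype(np.float32)),np.median(q,0))
q=P[m&(Z>53)&(Z<59)]; e=q[:,:2]-[497,338]; f=np.hypot(*e.T)>22; print('collar',len(q),cv2.minEnclosingCircle(q[:,:2].astype(np.float32)),np.median(q,0),'far',np.median(q[f],0),f.sum())
px=project('wrist',[497,338,90],s)[0].astype(int); print(px)
save('wsp',im,(px[0]-70,max(px[1]-60,0),px[0]+70,px[1]+60),5)
```

```text
inner [542.43576942  15.3095317   11.41365288] outer [542.45009437  15.25193053  22.27476569]
keyway gap -41.19381247998649 -11.076798520104068 -26.13530550004528
[498.84963634 334.029769   191.5974429 ] 0.395077877229802 9.3
head 640 ((496.7593688964844, 339.99517822265625), (17.928462982177734, 18.256595611572266), 3.322782278060913) [496.92878792 340.67460978  96.55083133]
collar 1102 ((503.4146423339844, 344.058837890625), 27.669933319091797) [499.07182479 345.5627723   56.66916075] far [520.59014342 341.88719457  56.50740973] 41
[280 188]
```

View pics/wsp.png

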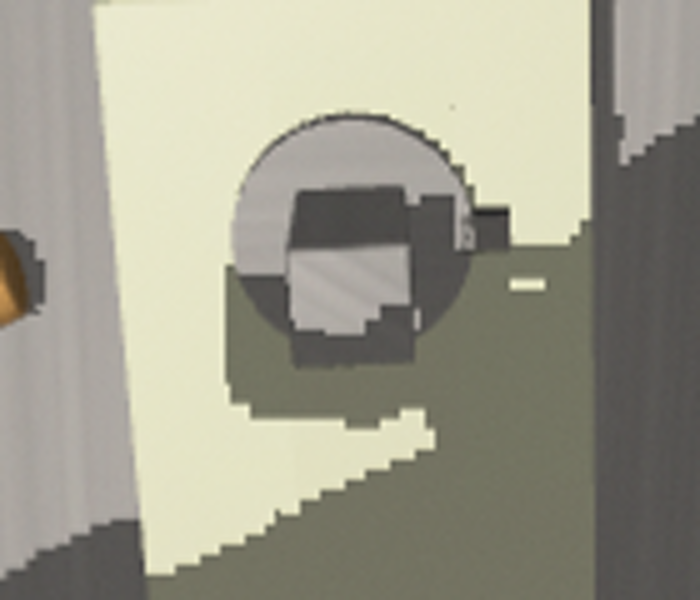

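The crop shows the square head top at (350,285) and the pointer tab at right (490,230), facing +x, yaw about 3.3°. I'll descend and grip.

Emit:
{"op": "arm_command", "data": {"deltas": [[1,[-0.0015,0.006,-0.1],[0,0,0.032]],[1,[-0.0015,0.006,-0.2],[0,0,0.032]],[1,[-0.0015,0.006,-0.28],[0,0,0.032]],[1,[-0.0015,0.006,-0.325],[0,0,0.032]],[1,[-0.0015,0.006,-0.325],[0,0,0.032]],[-1,[-0.0015,0.006,-0.325],[0,0,0.032]],[-1,[-0.0015,0.006,-0.325],[0,0,0.032]],[-1,[-0.0015,0.006,-0.325],[0,0,0.032]],[-1,[-0.0015,0.006,-0.325],[0,0,0.032]],[-1,[-0.0015,0.006,-0.325],[0,0,0.032]]], "squeeze": 100}}

```text
t: 10.35
ee_pos: [497.1, 339.6, 62.5]
tcp_rot: [-2.152, -2.288, -0.002]
ft_force: [-0.7, -0.0, 3.5]
gripper_width: 0.168
finger_force: 97.9
```

Emit:
{"op": "arm_command", "data": {"deltas": [[-1,[0,0,0.02],[0,0,0]],[-1,[0,0,0.06],[0,0,0]],[-1,[0,0,0.12],[0,0,0]],[-1,[0,0,0.2],[0,0,0]],[-1,[0,0,0.3],[0,0,0]],[-1,[0,0,0.36],[0,0,0]],[-1,[0,0,0.36],[0,0,0]],[-1,[0,0,0.36],[0,0,0]]]}}

```text
t: 11.15
ee_pos: [496.2, 339.1, 205.0]
tcp_rot: [-2.152, -2.288, 0.001]
ft_force: [-0.5, 0.3, -3.6]
gripper_width: 0.176
finger_force: 98.3
```

Emit:
{"op": "arm_command", "data": {"deltas": [[-1,[0.014,-0.1,0],[0,0,-0.05]],[-1,[0.028,-0.2,0],[0,0,-0.1]],[-1,[0.043,-0.31,0],[0,0,-0.15]],[-1,[0.058,-0.42,0],[0,0,-0.2]],[-1,[0.074,-0.53,0],[0,0,-0.26]],[-1,[0.09,-0.64,0],[0,0,-0.33]],[-1,[0.102,-0.73,-0.03],[0,0,-0.33]],[-1,[0.11,-0.79,-0.06],[0,0,-0.33]],[-1,[0.114,-0.813,-0.08],[0,0,-0.33]],[-1,[0.114,-0.813,-0.08],[0,0,-0.33]]]}}

```text
t: 12.15
ee_pos: [540.7, 12.9, 171.1]
tcp_rot: [-2.668, -1.656, 0.007]
ft_force: [-1.1, 0.5, -2.9]
gripper_width: 0.168
finger_force: 98.3
```

Emit:
{"op": "arm_command", "data": {"deltas": [[-1,[0,0,0],[0,0,0]],[-1,[0,0,0],[0,0,0]]]}}

```text
t: 12.35
ee_pos: [542.4, 16.2, 173.2]
tcp_rot: [-2.664, -1.663, -0.001]
ft_force: [0.1, -0.5, -1.8]
gripper_width: 0.171
finger_force: 98.3
```

Run:
```python
from h import *
s=arm.read_state(); r=R.from_rotvec(s['tcp_rot']).as_matrix(); print(s['ee_pos'],np.degrees(np.arctan2(r[1,1],r[0,1])),r[:,2],s['ft_force'],s['t'])
for c in ['scene','wrist']:
    im,d,P=cloud(c); X,Y,Z=P[...,0],P[...,1],P[...,2]; m=(abs(X-542)<40)&(abs(Y-14)<40)
    for n,a,b in [('head',163,210),('collar',158,167),('shaft',117,152),('hubside',60,100),('rim',101,108)]:
        q=P[m&(Z>a)&(Z<b)]
        if len(q): print(c,n,len(q),np.percentile(q,[2,98],0).round(1).tolist(),np.median(q,0).round(1))
    u=project(c,[542,14,130],s)[0].astype(int); print(u)
    save('ins_'+c,im,(u[0]-40,max(u[1]-45,0),u[0]+40,u[1]+45),5)
a=cv2.imread('pics/ins_scene.png');b=cv2.imread('pics/ins_wrist.png'); h=min(len(a),len(b)); cv2.imwrite('pics/ins.png',np.hstack([a[:h],b[:h]]))
```

```text
[542.44719057  16.19397144 173.23458108] -26.033846851437854 [-2.93508393e-04  1.10383399e-03 -9.99999348e-01] [ 0.09494189 -0.48506219 -1.84130078] 12.35
scene head 226 [[531.2, -3.1, 163.9], [563.7, 32.5, 209.1]] [550.3  14.  168. ]
scene collar 83 [[528.8, -3.6, 160.5], [564.9, 33.5, 166.9]] [551.7  13.2 165.6]
scene shaft 45 [[544.3, 6.1, 118.1], [557.0, 21.6, 147.3]] [551.4  14.2 134.8]
scene hubside 208 [[529.7, -8.3, 61.3], [564.6, 34.3, 99.3]] [558.5  10.9  81.2]
scene rim 143 [[524.2, -7.7, 101.4], [563.5, 34.3, 107.0]] [547.9  11.4 104.3]
[282 206]
wrist head 5986 [[526.9, 4.9, 165.2], [563.2, 34.9, 208.9]] [546.3  22.4 180.1]
wrist collar 649 [[526.8, 4.0, 161.7], [566.3, 36.1, 167.0]] [552.8  26.3 166.5]
wrist shaft 150 [[538.0, 18.0, 119.5], [552.4, 26.3, 131.8]] [547.1  25.  124.6]
wrist hubside 1015 [[528.1, 4.5, 61.2], [564.9, 37.2, 99.2]] [549.3  30.4  79.3]
wrist rim 1517 [[523.0, 3.4, 102.2], [563.9, 36.8, 105.9]] [548.7  26.1 104.7]
[282 226]
```

View pics/ins.png

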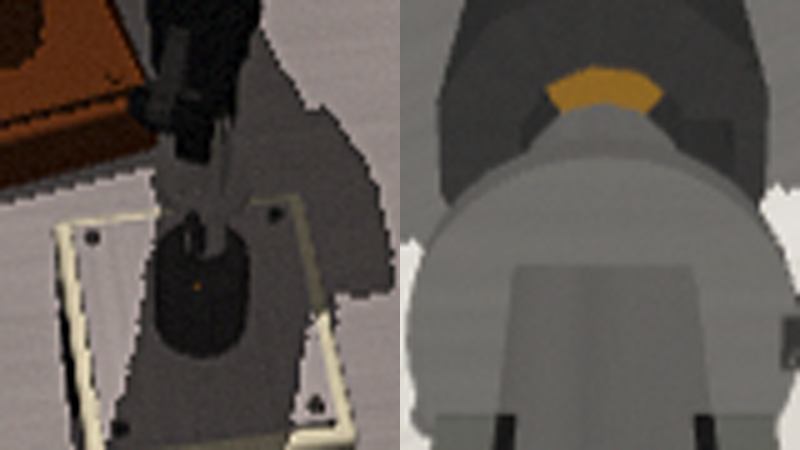

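The left crop shows the shaft just above the bore. In the right crop the spindle is held in line with the hub, with the pointer at right (790,340) on the keyway side (705,145). I'll descend slowly.

Emit:
{"op": "arm_command", "data": {"deltas": [[-1,[0,0,-0.005],[0,0,0]],[-1,[0,0,-0.015],[0,0,0]],[-1,[0,0,-0.025],[0,0,0]],[-1,[0,0,-0.033],[0,0,0]],[-1,[0,0,-0.039],[0,0,0]],[-1,[0,0,-0.044],[0,0,0]],[-1,[0,0,-0.048],[0,0,0]],[-1,[0,0,-0.051],[0,0,0]],[-1,[0,0,-0.053],[0,0,0]],[-1,[0,0,-0.053],[0,0,0]]]}}

```text
t: 13.45
ee_pos: [542.4, 14.0, 152.0]
tcp_rot: [-2.667, -1.66, 0.0]
ft_force: [-0.1, -0.2, -2.8]
gripper_width: 0.172
finger_force: 98.3
```

Emit:
{"op": "arm_command", "data": {"deltas": [[-1,[0,0,-0.003],[0,0,0]],[-1,[0,0,-0.006],[0,0,0]],[-1,[0,0,-0.009],[0,0,0]],[-1,[0,0,-0.012],[0,0,0]],[-1,[0,0,-0.015],[0,0,0]],[-1,[0,0,-0.018],[0,0,0]],[-1,[0,0,-0.021],[0,0,0]],[-1,[0,0,-0.021],[0,0,0]]]}}

```text
t: 14.25
ee_pos: [542.3, 14.0, 143.5]
tcp_rot: [-2.667, -1.66, 0.0]
ft_force: [0.2, 0.9, -3.1]
gripper_width: 0.172
finger_force: 98.3
```

Emit:
{"op": "arm_command", "data": {"deltas": [[-1,[0,0,-0.006],[0,0,0]],[-1,[0,0,-0.012],[0,0,0]],[-1,[0,0,-0.018],[0,0,0]],[-1,[0,0,-0.024],[0,0,0]],[-1,[0,0,-0.03],[0,0,0]],[-1,[0,0,-0.036],[0,0,0]],[-1,[0,0,-0.042],[0,0,0]],[-1,[0,0,-0.048],[0,0,0]],[-1,[0,0,-0.052],[0,0,0]],[-1,[0,0,-0.052],[0,0,0]]]}}

```text
t: 15.25
ee_pos: [542.9, 14.0, 123.3]
tcp_rot: [2.667, 1.66, 0.001]
ft_force: [0.2, 0.5, 2.8]
gripper_width: 0.169
finger_force: 99.1
```

Emit:
{"op": "arm_command", "data": {"deltas": [[-1,[0,0,-0.005],[0,0,0]],[-1,[0,0,-0.01],[0,0,0]],[-1,[0,0,-0.014],[0,0,0]],[-1,[0,0,-0.018],[0,0,0]],[-1,[0,0,-0.02],[0,0,0]],[-1,[0,0,-0.022],[0,0,0]],[-1,[0,0,-0.022],[0,0,0]]]}}

```text
t: 15.95
ee_pos: [543.1, 14.1, 116.4]
tcp_rot: [-2.667, -1.66, -0.004]
ft_force: [-4.6, 1.4, 21.5]
gripper_width: 0.168
finger_force: 101.3
```

Emit:
{"op": "arm_command", "data": {"deltas": [[-1,[0,0,-0.0025],[0,0,0]],[-1,[0,0,-0.0025],[0,0,0]],[-1,[0,0,-0.0025],[0,0,0]]]}}

```text
t: 16.25
ee_pos: [543.2, 14.1, 116.4]
tcp_rot: [-2.667, -1.66, -0.005]
ft_force: [-6.4, 1.6, 29.6]
gripper_width: 0.169
finger_force: 102.4
```

Run:
```python
from h import *
s=arm.read_state(); print(s['ee_pos'],s['ft_force'],s['finger_force'],s['t'])
im,d,P=cloud('scene'); X,Y,Z=P[...,0],P[...,1],P[...,2]
q=P[(abs(X-567)<40)&(abs(Y+323)<40)&(Z>206)&(Z<222)]; print('guard',cv2.minAreaRect(q[:,:2].astype(np.float32)),np.median(q,0))
u=project('scene',[542,14,110])[0].astype(int); save('fin',im,(70,120,350,290),2.8)
m=(abs(X-542)<40)&(abs(Y-14)<40)&(Z>98)&(Z<115); print(np.percentile(P[m][:,2],[5,50,95]))
```

```text
[543.20808037  14.11766767 116.36785274] [-6.44303289  1.55933083 29.63304111] 102.37225770950317 16.25
guard ((567.7515258789062, -323.3000793457031), (14.646276473999023, 38.366302490234375), 7.165958881378174) [ 569.55816224 -322.63340461  215.52052583]
[ 99.90574843 109.24799566 112.97429568]
```

View pics/fin.png

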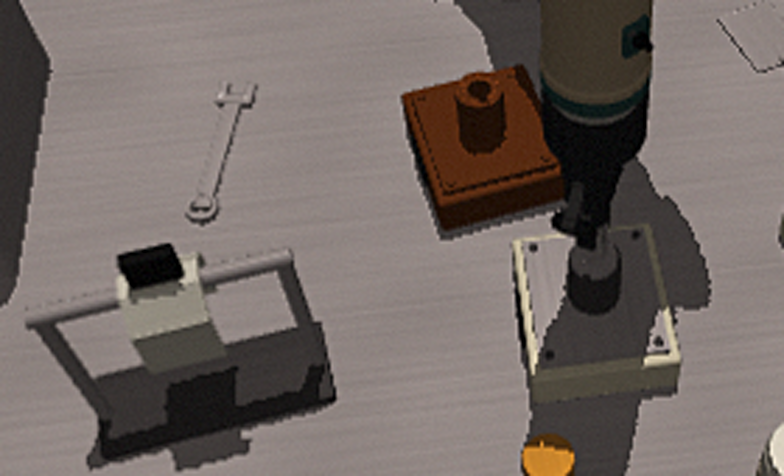

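The guard hangs on the rail at (160,300). The spindle collar sits on the hub at (595,260), and the height holds at 116.4 mm while the push rises, so it is seated.

```bash
python3 -c "
from rig import arm
print(arm.finish_job())"
```

```text
the job is handed in; nothing more can be done
None
```

The job is handed in at about 16 s of the 56 s allowed: the guard hangs on the rail, and the keyed spindle is held pressed down at about 30 N with its collar on the hub's rim; no verdict was returned.

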